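Scrub out the torch's battery tube

TASK

The red torch barrel's battery tube is dirty: take the blue-handled brush from its stand and scrub the tube with three full strokes, each time pushing down until you feel the contact spring at the bottom give a little (never squash it flat), then drawing the brush up until at least half of the bristles show above the mouth. Then set the brush back upright in its stand, fully down on its collar, without dropping it. Leave everything else on the desk where it is.

Things in the scene. Friction and masses are not known exactly. Their poses are not given: they have to be found in the camera images.
- brush_grip (a point): middle of the brush's blue plastic handle, where to grip it; z runs along the brush from tip to handle end, upright at the start. Handle 18 mm diameter, reaching 40 mm below and above this point. Black collar 44 mm diameter, 5 mm thick, its underside 45 mm below this point; the brush tip lies 150 mm below it
- brush_tip (a point): the end of the brush's bristle head, on its axis; same axes as brush_grip. The bristle head reaches 60 mm up from here: a firm 26 mm diameter core, tapered at the tip, with bristles that show as 33 mm; a thin steel stem joins it to the collar
- brush: the whole brush, straight and round, 190 mm long, about 80 g, standing in its stand at the start; its origin is at its tip, same axes as brush_grip
- stand_mouth (a point): centre of the upper rim of the brush's fixed stand, an upright aluminium tube on a round steel foot: 113 mm tall, 45 mm outside, 36 mm bore; z up. With the brush in place its collar lies on this rim, its handle's middle 45 mm above it and its tip 105 mm below it
- torch_mouth (a point): centre of the open mouth of the red torch barrel (48 mm outside, 38 mm bore, 120 mm long), about 130 mm above the desk; z points out of the mouth along the bore. It leans 11 to 29 degrees from upright, mostly towards the robot, held firmly in a steel cradle (base 130 x 100 mm, cheeks 59 mm high) fixed to the desk, and does not turn when worked on
- spring (a joint): how far the sprung brass contact plate in the barrel (35 mm across) is pushed in, m: 0 at rest, 0.020 squashed flat. At rest it lies 45 to 85 mm below the mouth; how deep differs each time and must be felt. It begins to give at 1.5 N, then takes 0.4 N per mm (9.5 N flat), and springs back by itself
- di_box: bystander: grey steel box 100 x 80 x 46 mm; origin under its centre
- cue_light: bystander: black 70 mm square box with a green dome, 75 mm high; origin under its centre
- beltpack: bystander: flat aluminium beltpack transmitter 65 x 90 x 24 mm with a 60 mm aerial at +y; origin under its centre
- torch_head: bystander: the torch's unscrewed red head, standing on its lens, 66 mm diameter, 50 mm high; origin under its centre
- cell_a: bystander: battery standing on end, 33 mm diameter, 61 mm high; origin under its centre
- cell_b: bystander: a second battery like it
- cable_tester: bystander: yellow plastic cable tester 26 x 60 x 24 mm; origin under its centre
There are look-alikes about, which are no part of the job. What is shaped like the brush but brown is not meant.

How it is judged:
On the way, in this order (a step that is already met when the one before it is completed fails the run):
1. first press: the brush tip, inside the barrel, pushes the contact spring in by 2 mm or more (value of joint spring above 0.002 m and z of brush_tip in the frame of torch_mouth below -0.035 m and x of brush_tip in the frame of torch_mouth between -0.019 and 0.019 m and y of brush_tip in the frame of torch_mouth between -0.019 and 0.019 m), for 0.06 s.
2. after press 1 the brush is drawn up until at least half of its 60 mm bristle head is above the torch's mouth (tip less than 30 mm below it), or right out (value of joint spring below 0.0015 m and z of brush_tip in the frame of torch_mouth above -0.03 m), for 0.04 s.
3. second press: the brush tip, inside the barrel, pushes the contact spring in by 2 mm or more (all of step 1), for 0.06 s.
4. after press 2 the brush is drawn up until at least half of its 60 mm bristle head is above the torch's mouth (tip less than 30 mm below it), or right out (all of step 2), for 0.04 s.
5. third press: the brush tip, inside the barrel, pushes the contact spring in by 2 mm or more (all of step 3), for 0.06 s.
6. after press 3 the brush is drawn up until at least half of its 60 mm bristle head is above the torch's mouth (tip less than 30 mm below it), or right out (all of step 4), for 0.04 s.
At the end, for the whole second after the job is handed in: the brush stands at rest in its stand: tip within 12 mm of the stand's axis and at least 97 mm below its rim (collar within 8 mm of the rim), leaning less than 0.12 rad, and the contact spring is back out (under 1.5 mm) (horizontal distance between brush_tip and stand_mouth below 0.012 m and z of brush_tip in the frame of stand_mouth below -0.097 m and angle between brush_tip's own z axis and vertical below 0.12 rad and value of joint spring below 0.0015 m and linear speed of brush below 0.02 m/s); the robot touches nothing.
It fails at once if the contact spring is squashed flat (pushed in more than 17 mm of its 20 mm) (value of joint spring above 0.017 m).
It fails at once if the brush is dropped (moving faster than 0.5 m/s while not held) (contact force between brush and the fingers below 0.05 N and linear speed of brush above 0.5 m/s).
It fails at once if a bystander on the desk (DI box, cue light, beltpack, torch head, either battery, cable tester) is moved by more than 25 mm (distance of any of di_box, cue_light, beltpack, torch_head, cell_a, cell_b, cable_tester from where it was at the start of the episode above 0.025 m).
It also fails if it takes over 61 s, if anything falls off the work surface, if the arm or the gripper's body presses on something with over 40 N, if the wrist force passes 120 N, or if a joint passes its speed limit or range.

ROBOT

A 7-joint arm with a two-finger parallel gripper is mounted at the origin on the work surface. World frame = base frame: x ahead of the robot, y to its left, z up, the work surface at z = 0. Lengths are in m, angles in rad, forces in N, time in s.
With the tool pointing down it reaches from about 0.425 to 0.875 m from the base axis. Payload 8.4 kg.
Tool frame: the origin (TCP) lies midway between the tips of the shut fingers; the grasp point (between the pads) lies 19 mm behind it (manip.pinch_z is the distance from the TCP to the grasp point, in m); z points along the fingers, y is the line along which they close (so a half turn about z gives the same grasp; the last joint's range is limited). The gripper opens to 87 mm and grips with 3 to 60 N. Pads are 19 mm wide; open, the fingers measure 117 mm over their backs; the gripper's body (75 mm by 190 mm) begins 51 mm behind the grasp point.
Start: joints at [1.047, 0.333, 0.04, 1.465, -0.013, 1.343, -0.059], TCP at [0.268, -0.592, 0.2] pointing down, gripper open.
Joint ranges: [-2.58, 2.58], [-0.38, 2.09], [-1.3, 1.39], [0.25, 2.4], [-1.5, 4.64], [0.08, 2.09], [-2.65, 2.65]. Speed limits (rad/s): [2.22, 2.22, 2.79, 2.79, 3.14, 3.14, 3.14].

INTERFACE

Orientations are given as a unit quaternion [x, y, z, w].
In Python, from workcell import manip gives the robot as it stands.
- The arm moves only by the tool play_rows, never from a script. Its argument "targets" is a list of rows, each a list of 3 entries, a list of its own where there are three numbers: the shift along the tool's x, y, z in cm, then the turn, a rotation vector about the tool's x, y, z in degrees, then the opening, from -1 (shut) to 1 (fully open). In form: [[[dx, dy, dz], [ax, ay, az], hand], ...]. A call has 1 to 12 rows; each row is the pose to reach, as a shift and turn from the pose commanded when the call began, along the tool's axes at that moment; what a row does not reach only later rows make up. A row lasts 1/12 s, in which the tool goes at most 41.7 mm and 7.16 degrees, less where a joint would pass 70% of its speed; a pose out of reach is approached as far as the arm can. A call with a gripper value outside its range is refused whole. The fingers move at their own pace and stop on an object; "grip_force" is the grip in N (left out, the last holds). Time passes only in rows, so rows that repeat a pose let the fingers close. It gives the time, the measured TCP pose, the force, the opening and the grip force at its end, in the units of the state.
- manip.observe(): the state, without advancing time (a new reading comes with each control period).
- manip.get_image(name): name is "side" or "top"; returns a dict with "img" (400x640x3 uint8, red, green, blue), "intrinsics" (3x3 intrinsics, pixels), "D" ([k1, k2, p1, p2, k3] as OpenCV has them; the pictures are not rectified), "origin" and "rotation" of the camera in the world. Camera axes: x right, y up, looking along -z (the intrinsics and any distortion apply to the point x, -y, -z); pixel columns grow to the right and rows downward; lengths in m; the calibration is good to about 2 mm. A picture is of the moment at which its call begins. There is no depth.
- manip.hand_in(): hands the job in; it is judged then, once.
Trained networks look in the newest picture that a camera, given by its name, has taken for a name from the list of things; names that differ only in an ending like _2 or _b are one class to them, and where a whole thing is asked for, a point or a joint stands for the part that bears it (a point fixed in the world has none). Each returns a list of dicts, best first, with "score" (0 to 1); they miss things now and then, are a little off and sometimes report something else, mostly with a low value. They report only what shows in the picture. A call takes as long as a camera call. They do not tell look-alikes from the thing itself.
- manip.regions_of(camera, label): "pixels" (400x640 bool, what is visible of it) and "extent" ([left, top, right, bottom] in pixels, round what is visible of it).
- manip.pinpoint(camera, label): "xy" ([column, row] in pixels: a listed point, or the origin of a listed thing).
The state is a dict: "t": time; "qpos": joint angles; "joint_vel": joint speeds; "joint_efforts": joint torques, N m; "eef_pos": TCP position; "orientation": TCP orientation; "ft_force": force on the tool from outside, world axes, zero at the start; "ft_torque": the same for the moment, N m; "width": finger opening in m; "finger_force": force on a finger pad.
Only numpy, scipy, OpenCV 4.12 (cv2) and the standard library are available. Lean on these libraries where they do the work, as an engineer would, in place of code of your own. Each camera call takes 0.05 s, during which the arm holds its last target. There are 200 camera calls.

## Working session

There is one attempt and no reset: what is moved stays moved. The work goes in short steps, Python scripts to look and compute and a tool call to move; the robot and the scene stay as the last step left them, time stands still between calls to the robot, and variables do not carry over. Pictures are saved under pics/ and viewed, at most 10 in all, crops included, and the job is handed in when it is done.

Besides the shell and the picture viewer there is one more tool, called after "Call:" in YAML: its name, and indented under it one key for each argument. play_rows: Moves the arm, as the interface text tells. Its arguments: {"type":"object","properties":{"targets":{"type":"array"},"grip_force":{"type":"number"}},"required":["targets"]}

```bash
mkdir -p pics; cat > h.py <<'E'
import numpy as np, cv2
from scipy.spatial.transform import Rotation as R
from scipy.optimize import least_squares
from workcell import manip
def ray(im,uv):
    K=np.array(im["intrinsics"],float);D=np.array(im["D"],float)
    p=cv2.undistortPoints(np.array([[uv]],float),K,D)[0,0]
    d=np.array(im["rotation"])@np.array([p[0],-p[1],-1]);return np.array(im["origin"],float),d/np.linalg.norm(d)
def tri(a,ua,b,ub):
    o1,d1=ray(a,ua);o2,d2=ray(b,ub)
    s=np.linalg.lstsq(np.c_[d1,-d2],o2-o1,rcond=None)[0]
    p,q=o1+s[0]*d1,o2+s[1]*d2
    return (p+q)/2,np.linalg.norm(p-q)
def proj(im,P):
    P=np.atleast_2d(P);c=(P-np.array(im["origin"]))@np.array(im["rotation"])
    c=c*[1,-1,-1]
    return cv2.projectPoints(c,np.zeros(3),np.zeros(3),np.array(im["intrinsics"],float),np.array(im["D"],float))[0][:,0]
def onz(im,uv,z):
    o,d=ray(im,uv);return o+d*(z-o[2])/d[2]
E
python3 - <<'E'
from h import *
S=manip.get_image("side");T=manip.get_image("top")
cv2.imwrite("pics/s0.png",S["img"][...,::-1]);cv2.imwrite("pics/t0.png",T["img"][...,::-1])
import pickle;pickle.dump((S,T),open("im0.pkl","wb"))
for c in("side","top"):
    print(c,np.round(eval("S" if c=="side" else "T")["origin"],3))
    for l in("brush_grip","brush_tip","stand_mouth","torch_mouth"):
        print(l,[(np.round(d["xy"]).tolist(),round(d["score"],2)) for d in manip.pinpoint(c,l)][:4])
    for l in("brush","torch_mouth"):
        print(l,[(np.round(d["extent"]).tolist(),round(d["score"],2)) for d in manip.regions_of(c,l)][:4])
s=manip.observe();print(s)
E
```

```text
side [0.347 0.776 0.735]
brush_grip [([332.0, 137.0], 0.74), ([361.0, 145.0], 0.73), ([377.0, 131.0], 0.73)]
brush_tip [([329.0, 176.0], 0.86), ([369.0, 169.0], 0.49)]
stand_mouth [([366.0, 157.0], 0.84)]
torch_mouth [([296.0, 232.0], 0.92)]
brush [([359.0, 136.0, 368.0, 163.0], 0.7), ([370.0, 121.0, 382.0, 174.0], 0.58), ([324.0, 126.0, 340.0, 178.0], 0.57), ([393.0, 157.0, 416.0, 172.0], 0.3)]
torch_mouth [([280.0, 225.0, 312.0, 264.0], 0.57), ([359.0, 138.0, 372.0, 163.0], 0.53)]
top [0.311 0.004 1.412]
brush_grip [([451.0, 216.0], 0.83), ([407.0, 212.0], 0.63), ([419.0, 164.0], 0.63)]
brush_tip [([408.0, 181.0], 0.67), ([441.0, 224.0], 0.59)]
stand_mouth [([408.0, 215.0], 0.91), ([397.0, 219.0], 0.3)]
torch_mouth [([185.0, 243.0], 0.71), ([313.0, 129.0], 0.69), ([252.0, 179.0], 0.68)]
brush [([404.0, 159.0, 423.0, 187.0], 0.85), ([398.0, 207.0, 414.0, 221.0], 0.79), ([438.0, 212.0, 464.0, 230.0], 0.51)]
torch_mouth [([241.0, 170.0, 267.0, 192.0], 0.73), ([428.0, 252.0, 482.0, 279.0], 0.32)]
{'t': 0.7, 'qpos': array([ 1.04680045,  0.33318126,  0.03990179,  1.46539398, -0.01341438,
        1.34330184, -0.05849548]), 'joint_vel': array([-0.00103333, -0.0001583 ,  0.00070808, -0.00135095, -0.00057462,
       -0.00182726, -0.00018227]), 'joint_efforts': array([-4.99006292e-04, -6.55949306e+01,  1.33163821e+00, -4.04001510e+01,
       -6.01449120e-02,  3.47768900e-02,  2.32911333e-05]), 'eef_pos': array([ 0.26786991, -0.5922093 ,  0.20046098]), 'orientation': array([ 9.77531491e-01,  2.10789432e-01,  8.02358012e-06, -1.19234922e-05]), 'ft_force': array([ 0.5171833 , -0.10296705, -0.1347894 ]), 'ft_torque': array([-0.00362981, -0.06229403,  0.03446415]), 'finger_force': 0.0, 'width': 0.08697502302466578}
```

View pics/s0.png

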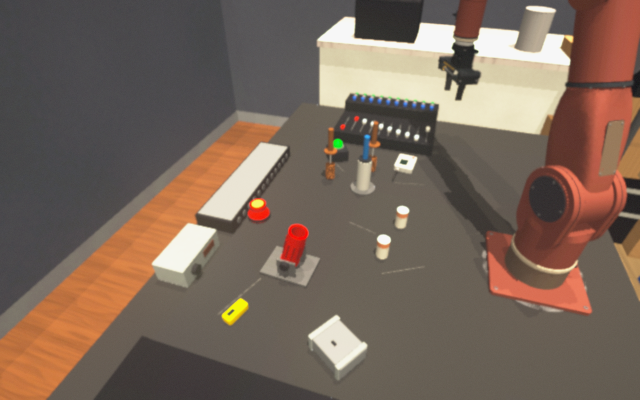

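View pics/t0.png

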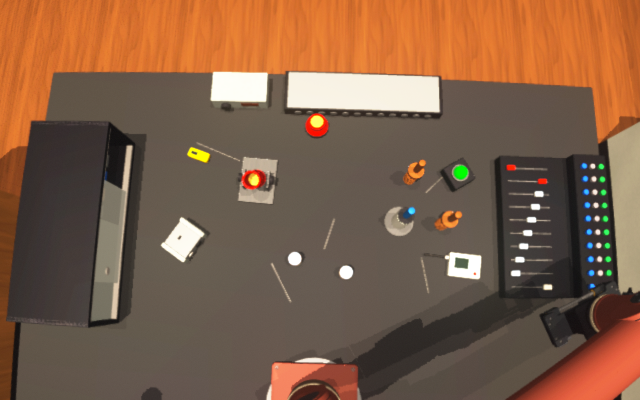

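The images show the following:
- **Brush:** the blue-handled one is at side (366,145) and top (408,212), in its stand.
- **Look-alikes:** the brown brushes are at side (331,150) / top (415,172) and side (375,140) / top (449,218).
- **Torch:** the mouth is at side (296,232) / top (252,179). The torch_mouth detections at top (185,243) (white bracket) and (313,129) (torch head) are false.

I choose the blue brush and will check that in a close crop.

```bash
python3 - <<'E'
from h import *
import pickle;S,T=pickle.load(open("im0.pkl","rb"))
def crop(im,x,y,w,h):return cv2.resize(im["img"][y:y+h,x:x+w],(400,300),interpolation=cv2.INTER_CUBIC)
m=np.vstack([np.hstack([crop(S,320,120,80,60+20-20),crop(T,380,170,80,60)]),np.hstack([crop(S,256,220,80,60),crop(T,220,150,80,60)])])
cv2.imwrite("pics/c0.png",m[...,::-1])
print("stand",tri(S,(366,157),T,(408,215)));print("grip",tri(S,(366,145),T,(407,212)));print("torch",tri(S,(296,232),T,(252,179)))
g=np.array([-0.01,-0.01,0])
for im,n in((S,"S"),(T,"T")):
    a=im["img"].astype(int)
    b=(a[...,2]>a[...,0]*1.5+20)&(a[...,2]>70)&(a[...,1]>a[...,0]+15); b[:, 480:]=0
    x0,y0,x1,y1=(350,125,385,165) if n=="S" else (390,195,425,230)
    r=np.argwhere(b[y0:y1,x0:x1]);print(n,len(r),r.min(0)+[y0,x0],r.max(0)+[y0,x0],r.mean(0)+[y0,x0])
print("brown",tri(S,(331,128),T,(421,163)),tri(S,(375,124),T,(457,214)))
for n,us,ut in(("head",(258,205),(317,124)),("cella",(402,210),(294,258)),("cue",(338,145),(460,172))):print(n,tri(S,us,T,ut),tri(S,(402,210),T,(346,271)) if n=="cella" else "")
E
```

```text
Traceback (most recent call last):
  File "h.py", line 10, in tri
    o1,d1=ray(a,ua);o2,d2=ray(b,ub)
          ~~~^^^^^^
  File "h.py", line 8, in ray
    d=np.array(im["rotation"])@np.array([p[0],-p[1],-1]);return np.array(im["origin"],float),d/np.linalg.norm(d)
      ~~~~~~~~~~~~~~~~~~~~~~~~^~~~~~~~~~~~~~~~~~~~~~~~~~
ValueError: matmul: Input operand 1 has a mismatch in its core dimension 0, with gufunc signature (n?,k),(k,m?)->(n?,m?) (size 3 is different from 4)
```

View pics/c0.png

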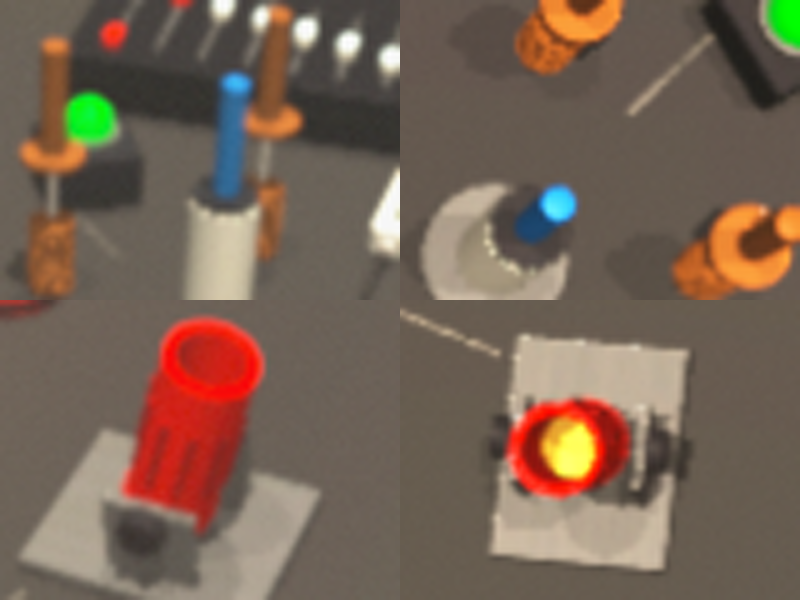

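```bash
sed -i 's/np.array(im\["rotation"\])/rot(im)/; s/^def ray/def rot(im):\n    r=np.array(im["rotation"],float);return r if r.shape==(3,3) else R.from_quat(r).as_matrix()\ndef ray/' h.py; sed -i 's/np.array(im\["rotation"\])/rot(im)/g' h.py
python3 - <<'E'
from h import *
from scipy.optimize import differential_evolution
import pickle;S,T=pickle.load(open("im0.pkl","rb"))
print("stand",tri(S,(366,157),T,(408,215)));print("griptop",tri(S,(367,136.4),T,(411.2,210.2)));
m0,_=tri(S,(297.8,231.6),T,(252,179));print("torch",m0,_)
print("brown tops",tri(S,(331,128),T,(421,163)),tri(S,(375,122),T,(457,214)))
print("head",onz(T,(317,122),.05),"cells",onz(T,(294,258),.061),onz(T,(346,271),.061),"cue",onz(T,(460,172),.075),"belt",onz(T,(464,265),.024))
k=6
data=[]
for im,(x,y,w,h) in((S,(262,215,70,55)),(T,(230,155,60,50))):
    a=cv2.resize(im["img"][y:y+h,x:x+w],None,fx=k,fy=k,interpolation=cv2.INTER_CUBIC).astype(int)
    m=(a[...,0]>a[...,2]*1.8+25)&(a[...,0]>75)
    data.append((im,x,y,m))
th=np.linspace(0,2*np.pi,40)
def circ(c,ax,r):
    u=np.cross(ax,[1,0,0]);u/=np.linalg.norm(u);v=np.cross(ax,u)
    return c+r*(np.cos(th)[:,None]*u+np.sin(th)[:,None]*v)
def hull(im,x,y,sh,P):
    q=(proj(im,P)+.5-[x,y])*k-.5
    z=np.zeros(sh,np.uint8);cv2.fillConvexPoly(z,cv2.convexHull(np.round(q*16).astype(np.int32)),1,shift=4);return z>0
def ax_(p):
    a=np.array([p[3],p[4],1.]);return a/np.linalg.norm(a)
def cost(p,full=False):
    c=np.array(p[:3]);a=ax_(p);t=0;o=[]
    for im,x,y,m in data:
        A=hull(im,x,y,m.shape,np.r_[circ(c,a,.024),circ(c-.068*a,a,.024)])
        B=hull(im,x,y,m.shape,np.r_[circ(c,a,.024),circ(c-.120*a,a,.025)])
        e=(A&~m)|(m&~B);t+=e.sum()/k/k;o.append((m,A,B))
    return o if full else t
b=[(m0[i]-.025,m0[i]+.025) for i in range(3)]+[(-.65,.1),(-.35,.35)]
r=differential_evolution(cost,b,popsize=20,maxiter=120,seed=1,tol=1e-6,polish=False)
print(r.x,r.fun,"axis",ax_(r.x),"lean",np.degrees(np.arccos(ax_(r.x)[2])))
pickle.dump((r.x[:3],ax_(r.x)),open("torch.pkl","wb"))
vis=[]
for (im,x,y,m),(m,A,B) in zip(data,cost(r.x,True)):
    a=cv2.resize(im["img"][y:y+m.shape[0]//k,x:x+m.shape[1]//k],None,fx=k,fy=k,interpolation=cv2.INTER_CUBIC)[...,::-1].copy()
    for M,col in((m,(255,255,255)),(A,(0,255,0)),(B,(255,0,0))):
        cs,_=cv2.findContours(M.astype(np.uint8),0,1);cv2.drawContours(a,cs,-1,col,1)
    q=(proj(im,circ(r.x[:3],ax_(r.x),.019))+.5-[x,y])*k-.5
    cv2.polylines(a,[np.round(q).astype(np.int32)],True,(255,255,0),1)
    for d in(.045,.065,.085):
        q=(proj(im,circ(r.x[:3]-d*ax_(r.x),ax_(r.x),.0175))+.5-[x,y])*k-.5
        if im is T: cv2.polylines(a,[np.round(q).astype(np.int32)],True,(255,0,255),1)
    vis.append(cv2.resize(a,(400,330)))
cv2.imwrite("pics/fit.png",np.hstack(vis))
E
```

```text
stand (array([ 0.5079091 , -0.22999442,  0.1222919 ]), np.float64(0.0053645687125994474))
griptop (array([ 0.5089167 , -0.22399307,  0.19907008]), np.float64(0.0037794248211140183))
torch [0.5899136  0.17775104 0.13541243] 0.0031062941746000535
brown tops (array([ 0.63071096, -0.25052448,  0.19553998]), np.float64(0.0021851742285117315)) (array([ 0.50408892, -0.33917079,  0.194507  ]), np.float64(0.00202526896647714))
head [0.78135946 0.01424063 0.05      ] cells [0.39544421 0.0645604  0.061     ] [ 0.36490653 -0.07484576  0.061     ] cue [ 0.64158524 -0.38440025  0.075     ] belt [ 0.38980895 -0.4042933   0.024     ]
[ 0.5869281   0.18184572  0.14232711 -0.26004971  0.0551968 ] 65.0 axis [-0.25132057  0.053344    0.96643282] lean 14.887352319187933
```

View pics/fit.png

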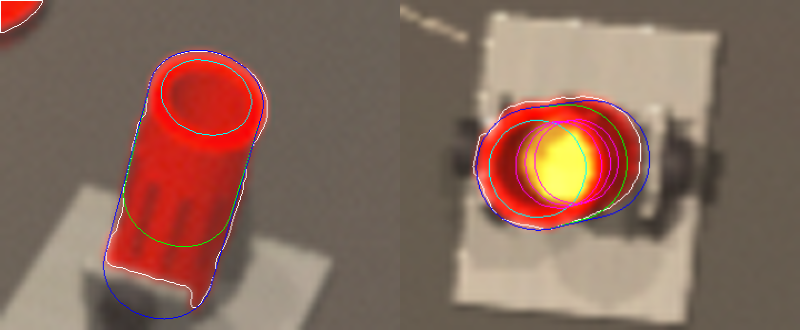

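The crop confirms the blue handle and black collar sitting in the aluminium stand, with the brown brushes free-standing. The torch fit puts the mouth at about (0.587,0.182,0.14), leaning about 15° towards the robot.

```bash
cat >> h.py <<'E'
def goal(pos,Rg=None,s=None):
    s=s or manip.observe();R0=R.from_quat(s["orientation"]);Rg=Rg or R0
    print("shift cm",np.round(R0.inv().apply(np.array(pos)-s["eef_pos"])*100,2),"turn deg",np.round((R0.inv()*Rg).as_rotvec(degrees=True),1))
def down(yaw): # tool y at angle yaw (deg) horizontally, z down
    y=np.array([np.cos(np.radians(yaw)),np.sin(np.radians(yaw)),0]);z=np.array([0,0,-1.]);return R.from_matrix(np.c_[np.cross(y,z),y,z])
def pose():
    s=manip.observe();print("t",round(s["t"],2),"pos",np.round(s["eef_pos"],4),"z",np.round(R.from_quat(s["orientation"]).as_matrix()[:,2],4),"F",np.round(s["ft_force"],2),"w",round(s["width"],4),"q",np.round(s["qpos"],2));return s
E
python3 - <<'E'
from h import *
goal([.509,-.226,.28],down(-24))
goal([.509,-.226,.139],down(-24))
E
```

```text
shift cm [ 37.06 -23.43  -7.95] turn deg [ -0.   -0.  -41.7]
shift cm [ 37.06 -23.43   6.15] turn deg [ -0.   -0.  -41.7]
```

Call:
play_rows:
  targets:
    - [[0, 0, -8], [0, 0, 0], 0.3]
    - [[0, 0, -8], [0, 0, -7], 0.3]
    - [[37, -23.4, -8], [0, 0, -41.7], 0.3]
    - [[37, -23.4, -8], [0, 0, -41.7], 0.3]
    - [[37, -23.4, -8], [0, 0, -41.7], 0.3]
    - [[37, -23.4, -8], [0, 0, -41.7], 0.3]
    - [[37, -23.4, -8], [0, 0, -41.7], 0.3]
    - [[37, -23.4, -8], [0, 0, -41.7], 0.3]
    - [[37, -23.4, -8], [0, 0, -41.7], 0.3]
    - [[37, -23.4, -8], [0, 0, -41.7], 0.3]
    - [[37, -23.4, -8], [0, 0, -41.7], 0.3]
    - [[37, -23.4, -8], [0, 0, -41.7], 0.3]
  grip_force: 30

```text
t: 1.7
eef_pos: [0.4977, -0.2424, 0.2809]
orientation: [0.839, 0.545, 0.0, 0.0]
ft_force: [1.1, -1.1, 0.2]
width: 0.0567
finger_force: 0.0
```

Call:
play_rows:
  targets:
    - [[0, 0, 0], [0, 0, 0], 0.3]

```text
t: 1.78
eef_pos: [0.5016, -0.2348, 0.2809]
orientation: [0.835, 0.55, 0.002, -0.001]
ft_force: [1.0, 1.0, -0.9]
width: 0.0569
finger_force: 0.0
```

```bash
python3 - <<'E'
from h import *
S=manip.get_image("side");T=manip.get_image("top")
s=pose();goal([.509,-.226,.139],down(-24))
a=[]
for im,x,y in((S,320,90),(T,370,170)):
    c=cv2.resize(im["img"][y:y+80,x:x+80],(400,400),interpolation=cv2.INTER_CUBIC)[...,::-1].copy()
    for p,col in((s["eef_pos"],(255,255,0)),([.509,-.226,.198],(0,255,255)),([.509,-.226,.118],(255,0,255))):
        q=(proj(im,p)[0]+.5-[x,y])*5-.5;cv2.drawMarker(c,tuple(int(v) for v in q),col,0,14,1)
    a.append(c)
cv2.imwrite("pics/g1.png",np.hstack(a))
E
```

```text
t 1.88 pos [ 0.4979 -0.2422  0.2806] z [ 3.e-04  1.e-04 -1.e+00] F [-1.23 -0.89 -0.46] w 0.0566 q [ 0.66  0.13 -0.32  1.56  0.04  1.46 -0.07]
shift cm [ 1.93  0.36 14.16] turn deg [ 0.  -0.   0.3]
```

View pics/g1.png

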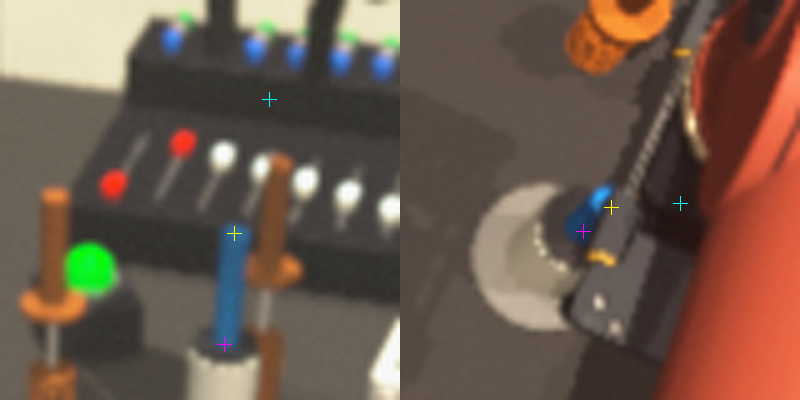

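The side crop shows the handle top at crop (235,230) and the collar at (225,345), matching my markers. The hand is still about 19 mm short, so I finish the shift first.

Call:
play_rows:
  targets:
    - [[1.9, 0.4, 0], [0, 0, 0], 0.3]
    - [[1.9, 0.4, 0], [0, 0, 0], 0.3]
    - [[1.9, 0.4, 0], [0, 0, 0], 0.3]
    - [[1.9, 0.4, 5], [0, 0, 0], 0.3]
    - [[1.9, 0.4, 5], [0, 0, 0], 0.3]
    - [[1.9, 0.4, 5], [0, 0, 0], 0.3]

```text
t: 2.38
eef_pos: [0.5056, -0.2294, 0.2277]
orientation: [0.839, 0.544, -0.002, -0.002]
ft_force: [-0.6, 0.6, 0.4]
width: 0.0569
finger_force: 0.0
```

```bash
python3 - <<'E'
from h import *
S=manip.get_image("side");T=manip.get_image("top")
s=pose();goal([.509,-.226,.139],down(-24))
a=[]
y_=R.from_quat(s["orientation"]).as_matrix()[:,1]
for im,x,y in((S,320,80),(T,370,160)):
    c=cv2.resize(im["img"][y:y+80,x:x+80],(400,400),interpolation=cv2.INTER_CUBIC)[...,::-1].astype(float)
    c=(255*(c/255)**.5).astype(np.uint8)
    for p,col in((s["eef_pos"]+.0285*y_,(255,255,0)),(s["eef_pos"]-.0285*y_,(255,255,0)),([.509,-.226,.198],(0,255,255))):
        q=(proj(im,p)[0]+.5-[x,y])*5-.5;cv2.drawMarker(c,tuple(int(v) for v in q),col,0,14,1)
    a.append(c)
cv2.imwrite("pics/g2.png",np.hstack(a))
E
```

```text
t 2.48 pos [ 0.5079 -0.2294  0.2313] z [-2.e-04 -1.e-04 -1.e+00] F [-0.8   0.03  0.31] w 0.0563 q [ 0.64  0.15 -0.34  1.63  0.05  1.37 -0.12]
shift cm [ 0.36 -0.04  9.23] turn deg [-0.  0. -0.]
```

View pics/g2.png

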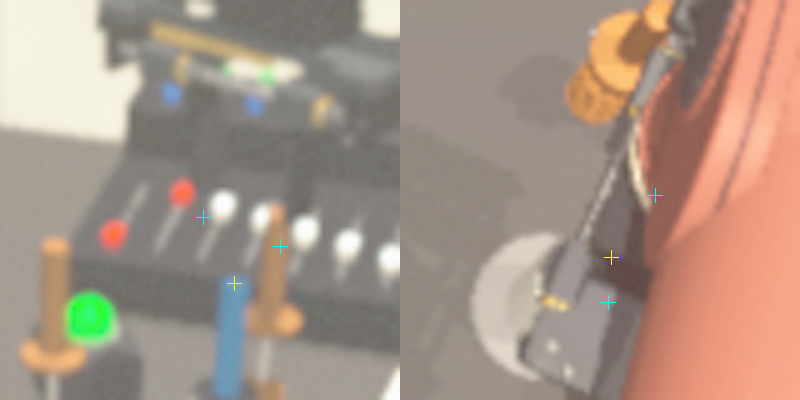

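The fingertips (cyan, side crop (203,217) and (280,246)) straddle the column above the blue handle, and the brown brush is clear. I descend.

Call:
play_rows:
  targets:
    - [[0.2, 0, 3], [0, 0, 0], 0.3]
    - [[0.2, 0, 5], [0, 0, 0], 0.3]
    - [[0.2, 0, 7], [0, 0, 0], 0.3]
    - [[0.2, 0, 9.2], [0, 0, 0], 0.3]
    - [[0.2, 0, 9.2], [0, 0, 0], 0.3]
    - [[0.2, 0, 9.2], [0, 0, 0], 0.3]

```text
t: 2.98
eef_pos: [0.5093, -0.227, 0.1395]
orientation: [0.839, 0.545, -0.0, -0.0]
ft_force: [0.4, -0.2, 0.3]
width: 0.0566
finger_force: 0.0
```

Call:
play_rows:
  targets:
    - [[0, 0, 0], [0, 0, 0], -0.3]
    - [[0, 0, 0], [0, 0, 0], -0.6]
    - [[0, 0, 0], [0, 0, 0], -1]
    - [[0, 0, 0], [0, 0, 0], -1]
    - [[0, 0, 0], [0, 0, 0], -1]
    - [[0, 0, 0], [0, 0, 0], -1]
    - [[0, 0, 0], [0, 0, 0], -1]
    - [[0, 0, 0], [0, 0, 0], -1]
  grip_force: 35

```text
t: 3.65
eef_pos: [0.5091, -0.2266, 0.1385]
orientation: [0.838, 0.545, 0.0, 0.0]
ft_force: [-0.3, 0.0, 1.0]
width: 0.0171
finger_force: 35.0
```

```bash
python3 - <<'E'
from h import *
s=pose();print(s["orientation"],s["finger_force"],s["ft_torque"])
E
```

```text
t 3.65 pos [ 0.5091 -0.2266  0.1385] z [ 0.  0. -1.] F [-0.28  0.02  0.97] w 0.0171 q [ 0.64  0.21 -0.34  1.76  0.07  1.18 -0.14]
[8.38485958e-01 5.44923205e-01 1.31158439e-05 7.86375263e-06] 34.96551451196865 [ 0.02062902 -0.045118   -0.04845617]
```

Gripped (width 17 mm, 35 N). I lift.

Call:
play_rows:
  targets:
    - [[0, 0, -2], [0, 0, 0], -1]
    - [[0, 0, -5], [0, 0, 0], -1]
    - [[0, 0, -8], [0, 0, 0], -1]
    - [[0, 0, -11], [0, 0, 0], -1]
    - [[0, 0, -14], [0, 0, 0], -1]
    - [[0, 0, -17], [0, 0, 0], -1]
    - [[0, 0, -20], [0, 0, 0], -1]
    - [[0, 0, -22], [0, 0, 0], -1]
    - [[0, 0, -22], [0, 0, 0], -1]
    - [[0, 0, -22], [0, 0, 0], -1]
    - [[0, 0, -22], [0, 0, 0], -1]

```text
t: 4.57
eef_pos: [0.5088, -0.2265, 0.3573]
orientation: [0.838, 0.545, -0.0, -0.001]
ft_force: [-0.7, -0.6, -0.2]
width: 0.017
finger_force: 35.0
```

```bash
cat >> h.py <<'E'
import pickle
def tgt(depth,yaw=17.,c=None,a=None):
    """TCP pose with brush tip at -depth along the bore axis (brush on tool axis, tip 131 mm past TCP)"""
    if c is None: c,a=pickle.load(open("torch.pkl","rb"))
    z=-a;y=np.array([np.cos(np.radians(yaw)),np.sin(np.radians(yaw)),0]);y-=z*(y@z);y/=np.linalg.norm(y)
    return c-depth*a+.131*a,R.from_matrix(np.c_[np.cross(y,z),y,z])
E
python3 - <<'E'
from h import *
s=pose();goal(*tgt(-.06))
for c in("side","top"):
    manip.get_image(c)
    print(c,[(np.round(d["xy"],1).tolist(),round(d["score"],2)) for d in manip.pinpoint(c,"brush_tip")][:3])
E
```

```text
t 4.57 pos [ 0.5088 -0.2265  0.3573] z [-1.5e-03  6.0e-04 -1.0e+00] F [-0.75 -0.55 -0.17] w 0.017 q [ 0.63  0.13 -0.33  1.41  0.04  1.62 -0.11]
shift cm [ 39.47 -14.24   3.06] turn deg [-15.1  -2.4 -41.6]
side [([366.1, 125.6], 0.69), ([369.6, 170.1], 0.69), ([330.1, 177.9], 0.68)]
top [([409.7, 177.5], 0.87), ([410.0, 206.4], 0.5)]
```

Call:
play_rows:
  targets:
    - [[4, -1.4, 0], [0, 0, 0], -1]
    - [[8, -2.8, 0], [0, 0, -5], -1]
    - [[12, -4.2, 0], [-2, 0, -10], -1]
    - [[16, -5.6, 0], [-4, 0, -15], -1]
    - [[20, -7, 0], [-6, -1, -20], -1]
    - [[24, -8.4, 0], [-8, -1, -25], -1]
    - [[28, -9.8, 0], [-10, -1, -30], -1]
    - [[32, -11.2, 0], [-12, -2, -35], -1]
    - [[36, -12.8, 0], [-14, -2, -40], -1]
    - [[39.5, -14.2, 1.5], [-15.1, -2.4, -41.6], -1]
    - [[39.5, -14.2, 3], [-15.1, -2.4, -41.6], -1]
    - [[39.5, -14.2, 3], [-15.1, -2.4, -41.6], -1]

```text
t: 5.77
eef_pos: [0.5373, 0.1955, 0.325]
orientation: [0.581, 0.804, 0.052, 0.117]
ft_force: [-0.2, -0.7, -1.0]
width: 0.0171
finger_force: 35.0
```

Call:
play_rows:
  targets:
    - [[0, 0, 0], [0, 0, 0], -1]
    - [[0, 0, 0], [0, 0, 0], -1]
    - [[0, 0, 0], [0, 0, 0], -1]
    - [[0, 0, 0], [0, 0, 0], -1]

```text
t: 6.1
eef_pos: [0.5404, 0.1909, 0.3292]
orientation: [0.584, 0.801, 0.053, 0.119]
ft_force: [-0.4, -0.0, -1.7]
width: 0.0174
finger_force: 35.0
```

```bash
python3 - <<'E'
from h import *
s=pose();goal(*tgt(-.06))
S=manip.get_image("side");T=manip.get_image("top")
pickle.dump((S,T,s["eef_pos"],s["orientation"]),open("im1.pkl","wb"))
c,a=pickle.load(open("torch.pkl","rb"))
z=R.from_quat(s["orientation"]).as_matrix()[:,2]
th=np.linspace(0,2*np.pi,40)
def circ(c,ax,r):
    u=np.cross(ax,[1,0,0]);u/=np.linalg.norm(u);v=np.cross(ax,u);return c+r*(np.cos(th)[:,None]*u+np.sin(th)[:,None]*v)
v=[]
for im,x,y in((S,240,150),(T,210,110)):
    img=cv2.resize(im["img"][y:y+120,x:x+100],(400,480),interpolation=cv2.INTER_CUBIC)[...,::-1].copy()
    for P,col in((circ(c,a,.024),(255,255,0)),(circ(s["eef_pos"]+z*.131,z,.0165),(0,255,0)),(circ(s["eef_pos"]+z*.071,z,.0165),(0,255,0)),(circ(s["eef_pos"]+z*.026,z,.022),(255,0,255))):
        q=(proj(im,P)+.5-[x,y])*4-.5;cv2.polylines(img,[np.round(q).astype(np.int32)],True,col,1)
    v.append(img)
cv2.imwrite("pics/g3.png",np.hstack(v))
E
```

```text
t 6.1 pos [0.5404 0.1909 0.3292] z [ 0.2531 -0.0542 -0.9659] F [-0.4  -0.03 -1.68] w 0.0174 q [ 0.23  0.   -0.76  1.62  0.18  1.33 -0.24]
shift cm [ 0.18 -0.16  0.18] turn deg [ 0.1  0.1 -0.1]
```

View pics/g3.png

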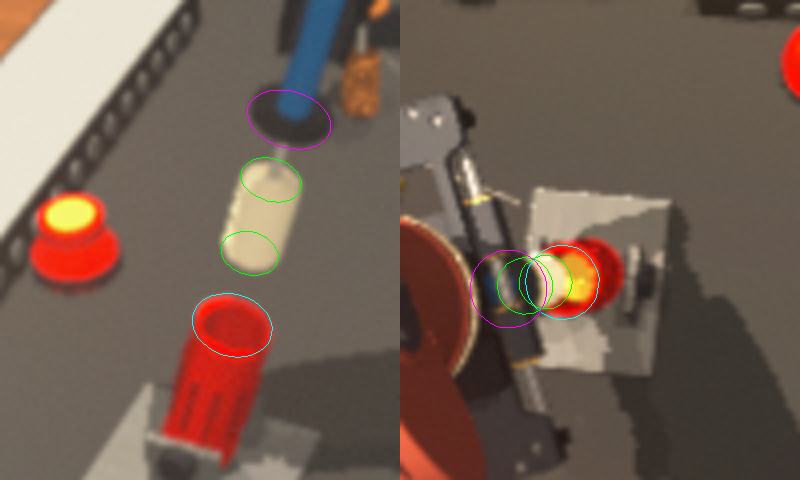

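The drawn outlines match the real brush head (side crop (250,250)) and the torch mouth (side crop (232,325)), so alignment is good. I enter the bore slowly and watch the force.

Call:
play_rows:
  targets:
    - [[0, 0, 2], [0, 0, 0], -1]
    - [[0, 0, 4], [0, 0, 0], -1]
    - [[0, 0, 5.5], [0, 0, 0], -1]
    - [[0, 0, 7], [0, 0, 0], -1]
    - [[0, 0, 8], [0, 0, 0], -1]
    - [[0, 0, 9], [0, 0, 0], -1]
    - [[0, 0, 9], [0, 0, 0], -1]
    - [[0, 0, 9], [0, 0, 0], -1]

```text
t: 6.87
eef_pos: [0.5625, 0.1871, 0.2415]
orientation: [0.584, 0.802, 0.053, 0.119]
ft_force: [0.8, 0.5, -0.5]
width: 0.0173
finger_force: 35.0
```

```bash
cat >> h.py <<'E'
def state():
    s=pose();c,a=pickle.load(open("torch.pkl","rb"));Rm=R.from_quat(s["orientation"])
    tip=s["eef_pos"]+.131*Rm.as_matrix()[:,2]-c
    print("depth mm",round(-tip@a*1000,1),"lat",np.round((tip-a*(tip@a))*1000,1),"F tool",np.round(Rm.inv().apply(s["ft_force"]),2),"Faxis",round(s["ft_force"]@a,2),"w",s["width"])
E
python3 - <<'E'
from h import *
state()
E
```

```text
t 6.87 pos [0.5625 0.1871 0.2415] z [ 0.2519 -0.0539 -0.9662] F [ 0.84  0.51 -0.51] w 0.0173 q [ 0.22  0.08 -0.76  1.73  0.25  1.17 -0.3 ]
depth mm 28.7 lat [ 1.4 -0.3  0.4] F tool [0.31 0.82 0.68] Faxis -0.68 w 0.0172810946650593
```

Call:
play_rows:
  targets:
    - [[0, 0, 0.5], [0, 0, 0], -1]
    - [[0, 0, 1.2], [0, 0, 0], -1]
    - [[0, 0, 1.2], [0, 0, 0], -1]
    - [[0, 0, 1.2], [0, 0, 0], -1]

```text
t: 7.2
eef_pos: [0.5654, 0.1864, 0.2296]
orientation: [0.584, 0.802, 0.053, 0.119]
ft_force: [0.5, 0.3, -0.6]
width: 0.0171
finger_force: 35.0
```

Call:
play_rows:
  targets:
    - [[0, 0, 0.3], [0, 0, 0], -1]
    - [[0, 0, 0.6], [0, 0, 0], -1]
    - [[0, 0, 0.6], [0, 0, 0], -1]
    - [[0, 0, 0.6], [0, 0, 0], -1]

```text
t: 7.53
eef_pos: [0.567, 0.1862, 0.2239]
orientation: [0.584, 0.802, 0.053, 0.119]
ft_force: [-0.1, 0.5, -0.9]
width: 0.0171
finger_force: 35.0
```

```bash
python3 - <<'E'
from h import *
state()
E
```

```text
t 7.53 pos [0.567  0.1862 0.2239] z [ 0.252  -0.054  -0.9662] F [-0.13  0.53 -0.88] w 0.0171 q [ 0.21  0.1  -0.76  1.75  0.27  1.14 -0.31]
depth mm 46.9 lat [ 1.3 -0.3  0.3] F tool [ 0.65 -0.15  0.79] Faxis -0.79 w 0.01707511968188051
```

Call:
play_rows:
  targets:
    - [[0, 0, 0.3], [0, 0, 0], -1]
    - [[0, 0, 0.6], [0, 0, 0], -1]
    - [[0, 0, 0.6], [0, 0, 0], -1]

```text
t: 7.78
eef_pos: [0.5684, 0.1856, 0.2176]
orientation: [0.584, 0.802, 0.053, 0.119]
ft_force: [-0.8, 0.0, -1.0]
width: 0.0171
finger_force: 35.0
```

Call:
play_rows:
  targets:
    - [[0, 0, 0.3], [0, 0, 0], -1]
    - [[0, 0, 0.5], [0, 0, 0], -1]
    - [[0, 0, 0.5], [0, 0, 0], -1]

```text
t: 8.03
eef_pos: [0.5697, 0.1854, 0.2129]
orientation: [0.584, 0.802, 0.053, 0.119]
ft_force: [0.2, 0.8, -1.3]
width: 0.0171
finger_force: 35.0
```

Depth is about 58 mm with no contact yet.

Call:
play_rows:
  targets:
    - [[0, 0, 0.3], [0, 0, 0], -1]
    - [[0, 0, 0.5], [0, 0, 0], -1]
    - [[0, 0, 0.5], [0, 0, 0], -1]

```text
t: 8.28
eef_pos: [0.5709, 0.1851, 0.2081]
orientation: [0.584, 0.802, 0.053, 0.119]
ft_force: [-0.1, 0.2, -1.9]
width: 0.017
finger_force: 35.0
```

Call:
play_rows:
  targets:
    - [[0, 0, 0.3], [0, 0, 0], -1]
    - [[0, 0, 0.5], [0, 0, 0], -1]
    - [[0, 0, 0.5], [0, 0, 0], -1]

```text
t: 8.53
eef_pos: [0.5722, 0.1849, 0.2033]
orientation: [0.584, 0.802, 0.053, 0.119]
ft_force: [-0.3, -0.3, -1.0]
width: 0.0173
finger_force: 35.0
```

Call:
play_rows:
  targets:
    - [[0, 0, 0.3], [0, 0, 0], -1]
    - [[0, 0, 0.5], [0, 0, 0], -1]
    - [[0, 0, 0.5], [0, 0, 0], -1]

```text
t: 8.78
eef_pos: [0.5736, 0.1847, 0.1986]
orientation: [0.584, 0.802, 0.053, 0.119]
ft_force: [-0.1, 0.2, 1.1]
width: 0.0167
finger_force: 35.0
```

```bash
python3 - <<'E'
from h import *
state()
E
```

```text
t 8.78 pos [0.5736 0.1847 0.1986] z [ 0.2521 -0.054  -0.9662] F [-0.12  0.19  1.06] w 0.0167 q [ 0.21  0.13 -0.75  1.77  0.3   1.09 -0.34]
depth mm 73.1 lat [ 1.4 -0.3  0.4] F tool [ 0.08  0.18 -1.07] Faxis 1.07 w 0.01673470830488655
```

The force jumped by about 2 N at 73 mm, so contact has just begun. I push 4 mm further to confirm the slope.

Call:
play_rows:
  targets:
    - [[0, 0, 0.2], [0, 0, 0], -1]
    - [[0, 0, 0.4], [0, 0, 0], -1]
    - [[0, 0, 0.4], [0, 0, 0], -1]
    - [[0, 0, 0.4], [0, 0, 0], -1]

```text
t: 9.12
eef_pos: [0.5747, 0.1847, 0.1953]
orientation: [0.584, 0.802, 0.053, 0.119]
ft_force: [-0.3, -0.3, 1.7]
width: 0.0169
finger_force: 35.0
```

Call:
play_rows:
  targets:
    - [[0, 0, 0.2], [0, 0, 0], -1]
    - [[0, 0, 0.3], [0, 0, 0], -1]
    - [[0, 0, 0.3], [0, 0, 0], -1]
    - [[0, 0, 0.3], [0, 0, 0], -1]

```text
t: 9.45
eef_pos: [0.5754, 0.1845, 0.1924]
orientation: [0.584, 0.802, 0.053, 0.119]
ft_force: [-1.4, 0.5, 2.9]
width: 0.017
finger_force: 35.0
```

```bash
python3 - <<'E'
from h import *
state()
for i in range(4):
    manip.get_image("side");print(np.round(manip.observe()["ft_force"],2))
E
```

```text
t 9.45 pos [0.5754 0.1845 0.1924] z [ 0.2525 -0.0538 -0.9661] F [-1.42  0.47  2.85] w 0.017 q [ 0.2   0.14 -0.75  1.78  0.31  1.08 -0.34]
depth mm 79.6 lat [ 1.6 -0.2  0.4] F tool [ 0.5  -0.53 -3.14] Faxis 3.14 w 0.0169746930786411
[-1.08  0.96  2.11]
[-0.65  0.11  3.42]
[-1.42 -0.64  2.99]
[-1.12  0.23  3.86]
```

The slope matches (about 4 N for about 7 mm), so press 1 is done. Now I draw up 68 mm and press back to the same point, twice.

Call:
play_rows:
  targets:
    - [[0, 0, -2], [0, 0, 0], -1]
    - [[0, 0, -4.5], [0, 0, 0], -1]
    - [[0, 0, -6.8], [0, 0, 0], -1]
    - [[0, 0, -6.8], [0, 0, 0], -1]
    - [[0, 0, -6.8], [0, 0, 0], -1]
    - [[0, 0, -6.8], [0, 0, 0], -1]

```text
t: 10.15
eef_pos: [0.558, 0.1875, 0.257]
orientation: [0.584, 0.801, 0.052, 0.119]
ft_force: [-0.0, 0.4, -1.4]
width: 0.0169
finger_force: 35.0
```

```bash
python3 - <<'E'
from h import *
state()
S=manip.get_image("side");cv2.imwrite("pics/up1.png",cv2.resize(S["img"][170:270,240:340],(500,500),interpolation=cv2.INTER_CUBIC)[...,::-1])
E
```

```text
t 10.15 pos [0.558  0.1875 0.257 ] z [ 0.2513 -0.0547 -0.9664] F [-0.04  0.38 -1.35] w 0.0169 q [ 0.22  0.06 -0.76  1.71  0.24  1.2  -0.29]
depth mm 12.6 lat [ 0.8 -0.8  0.2] F tool [ 0.55 -0.22  1.28] Faxis -1.28 w 0.016883382521236643
```

View pics/up1.png

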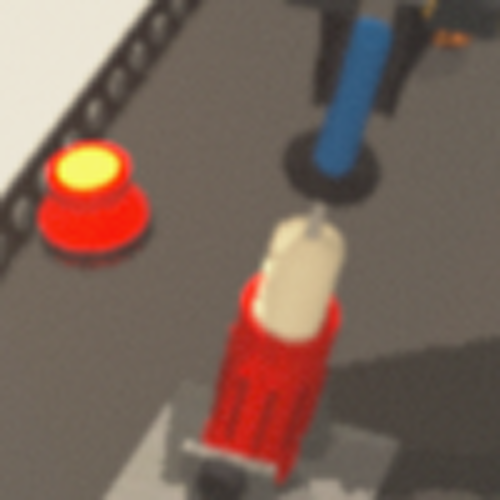

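The bristle head shows well above the mouth at crop (300,275). Next are strokes 2 and 3.

Call:
play_rows:
  targets:
    - [[0, 0, 2], [0, 0, 0], -1]
    - [[0, 0, 4], [0, 0, 0], -1]
    - [[0, 0, 5.5], [0, 0, 0], -1]
    - [[0, 0, 6.4], [0, 0, 0], -1]
    - [[0, 0, 6.8], [0, 0, 0], -1]
    - [[0, 0, 6.8], [0, 0, 0], -1]
    - [[0, 0, 6.8], [0, 0, 0], -1]
    - [[0, 0, 6.8], [0, 0, 0], -1]

```text
t: 10.87
eef_pos: [0.5753, 0.1847, 0.193]
orientation: [0.584, 0.802, 0.053, 0.119]
ft_force: [-3.4, -0.9, 2.4]
width: 0.0169
finger_force: 35.0
```

```bash
python3 - <<'E'
from h import *
state()
E
```

```text
t 10.87 pos [0.5753 0.1847 0.193 ] z [ 0.2526 -0.0539 -0.9661] F [-3.38 -0.92  2.41] w 0.0169 q [ 0.21  0.14 -0.76  1.78  0.31  1.08 -0.34]
depth mm 79.0 lat [ 1.6 -0.   0.4] F tool [-0.2  -2.87 -3.13] Faxis 3.13 w 0.016910850325782552
```

Call:
play_rows:
  targets:
    - [[0, 0, -2], [0, 0, 0], -1]
    - [[0, 0, -4.5], [0, 0, 0], -1]
    - [[0, 0, -6.8], [0, 0, 0], -1]
    - [[0, 0, -6.8], [0, 0, 0], -1]
    - [[0, 0, -6.8], [0, 0, 0], -1]
    - [[0, 0, -6.8], [0, 0, 0], -1]

```text
t: 11.37
eef_pos: [0.5583, 0.1878, 0.2578]
orientation: [0.584, 0.801, 0.053, 0.119]
ft_force: [-0.7, -0.2, -2.4]
width: 0.0169
finger_force: 35.0
```

Call:
play_rows:
  targets:
    - [[0, 0, 2], [0, 0, 0], -1]
    - [[0, 0, 4], [0, 0, 0], -1]
    - [[0, 0, 5.5], [0, 0, 0], -1]
    - [[0, 0, 6.4], [0, 0, 0], -1]
    - [[0, 0, 6.8], [0, 0, 0], -1]
    - [[0, 0, 6.8], [0, 0, 0], -1]
    - [[0, 0, 6.8], [0, 0, 0], -1]
    - [[0, 0, 6.8], [0, 0, 0], -1]

```text
t: 12.03
eef_pos: [0.5753, 0.1846, 0.193]
orientation: [0.584, 0.802, 0.053, 0.119]
ft_force: [-3.1, -1.1, 2.6]
width: 0.0172
finger_force: 35.0
```

```bash
python3 - <<'E'
from h import *
state()
E
```

```text
t 12.03 pos [0.5753 0.1846 0.193 ] z [ 0.2527 -0.054  -0.966 ] F [-3.12 -1.09  2.59] w 0.0172 q [ 0.21  0.14 -0.76  1.78  0.31  1.08 -0.34]
depth mm 78.9 lat [ 1.6 -0.1  0.4] F tool [-0.46 -2.64 -3.23] Faxis 3.23 w 0.017156501632646617
```

All three presses felt alike (about 4 N). Now I draw right out.

Call:
play_rows:
  targets:
    - [[0, 0, -2], [0, 0, 0], -1]
    - [[0, 0, -4.5], [0, 0, 0], -1]
    - [[0, 0, -7], [0, 0, 0], -1]
    - [[0, 0, -9.5], [0, 0, 0], -1]
    - [[0, 0, -12], [0, 0, 0], -1]
    - [[0, 0, -14], [0, 0, 0], -1]
    - [[0, 0, -15], [0, 0, 0], -1]
    - [[0, 0, -15], [0, 0, 0], -1]
    - [[0, 0, -15], [0, 0, 0], -1]

```text
t: 12.78
eef_pos: [0.5377, 0.1925, 0.337]
orientation: [0.584, 0.801, 0.053, 0.119]
ft_force: [-0.3, -0.5, -1.0]
width: 0.0168
finger_force: 35.0
```

```bash
python3 - <<'E'
from h import *
state();goal([.5091,-.2266,.36],R.from_quat([.838486,.544923,0,0]))
E
```

```text
t 12.78 pos [0.5377 0.1925 0.337 ] z [ 0.253 -0.054 -0.966] F [-0.31 -0.49 -1.02] w 0.0168 q [ 0.24 -0.   -0.77  1.61  0.18  1.35 -0.24]
depth mm -70.1 lat [ 1.5 -0.2  0.4] F tool [-0.24 -0.66  0.93] Faxis -0.93 w 0.01681136363929437
shift cm [-39.2  -15.24  -0.68] turn deg [15.1  2.4 41.6]
```

Call:
play_rows:
  targets:
    - [[-1, -0.4, -1], [0, 0, 0], -1]
    - [[-4.5, -1.8, -1], [1, 0, 3], -1]
    - [[-8.5, -3.3, -1], [3, 0, 8], -1]
    - [[-12.5, -4.9, -1], [5, 0, 13], -1]
    - [[-16.5, -6.4, -1], [7, 1, 18], -1]
    - [[-20.5, -8, -1], [9, 1, 23], -1]
    - [[-24.5, -9.5, -1], [11, 1, 28], -1]
    - [[-28.5, -11.1, -1], [13, 2, 33], -1]
    - [[-32.5, -12.6, -1], [15.1, 2.4, 38], -1]
    - [[-36, -14, -1], [15.1, 2.4, 41.6], -1]
    - [[-38.5, -15, -0.7], [15.1, 2.4, 41.6], -1]
    - [[-39.2, -15.2, -0.7], [15.1, 2.4, 41.6], -1]

```text
t: 13.78
eef_pos: [0.5071, -0.234, 0.357]
orientation: [0.841, 0.541, -0.002, -0.001]
ft_force: [-0.4, -0.3, -0.9]
width: 0.0173
finger_force: 35.0
```

Call:
play_rows:
  targets:
    - [[0, 0, 0], [0, 0, 0], -1]
    - [[0, 0, 0], [0, 0, 0], -1]
    - [[0, 0, 0], [0, 0, 0], -1]
    - [[0, 0, 0], [0, 0, 0], -1]

```text
t: 14.12
eef_pos: [0.5098, -0.2244, 0.3603]
orientation: [0.838, 0.546, 0.0, -0.0]
ft_force: [-1.1, -0.1, -1.3]
width: 0.0173
finger_force: 35.0
```

```bash
python3 - <<'E'
from h import *
s=pose();goal([.5091,-.2266,.1385],R.from_quat([.838486,.544923,0,0]))
S=manip.get_image("side");T=manip.get_image("top")
cv2.imwrite("pics/ret.png",np.hstack([cv2.resize(S["img"][100:200,310:410],(400,400),interpolation=cv2.INTER_CUBIC),cv2.resize(T["img"][170:250,370:450],(400,400),interpolation=cv2.INTER_CUBIC)])[...,::-1])
E
```

```text
t 14.12 pos [ 0.5098 -0.2244  0.3603] z [-0.e+00  4.e-04 -1.e+00] F [-1.14 -0.12 -1.33] w 0.0173 q [ 0.64  0.13 -0.34  1.4   0.04  1.62 -0.12]
shift cm [-0.23  0.03 22.18] turn deg [-0.  -0.   0.2]
```

View pics/ret.png

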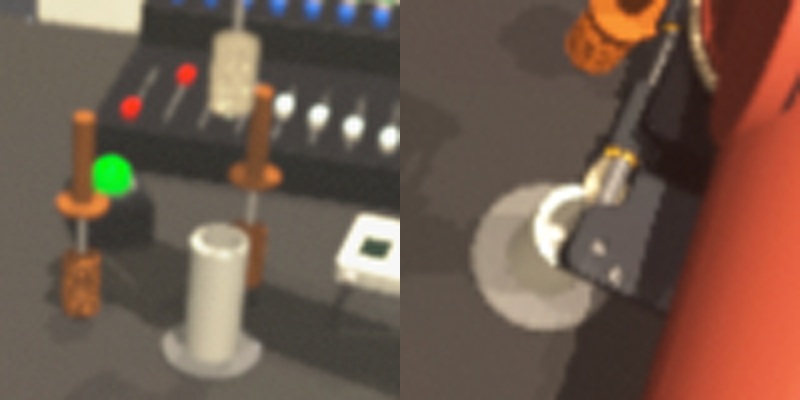

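The brush hangs straight at side crop (232,75) above the stand mouth at (218,240). I lower it partway to just above the rim and recheck.

Call:
play_rows:
  targets:
    - [[-0.1, 0, 3], [0, 0, 0], -1]
    - [[-0.1, 0, 6], [0, 0, 0], -1]
    - [[-0.1, 0, 9], [0, 0, 0], -1]
    - [[-0.1, 0, 9], [0, 0, 0], -1]
    - [[-0.1, 0, 9], [0, 0, 0], -1]
    - [[-0.1, 0, 9], [0, 0, 0], -1]

```text
t: 14.72
eef_pos: [0.5097, -0.2271, 0.2725]
orientation: [0.838, 0.545, 0.001, 0.001]
ft_force: [0.4, -0.8, -0.2]
width: 0.017
finger_force: 35.0
```

```bash
python3 - <<'E'
from h import *
s=pose();goal([.5091,-.2266,.1385],R.from_quat([.838486,.544923,0,0]))
E
```

```text
t 14.72 pos [ 0.5097 -0.2271  0.2725] z [ 2.e-03 -9.e-04 -1.e+00] F [ 0.37 -0.79 -0.2 ] w 0.017 q [ 0.65  0.14 -0.34  1.57  0.05  1.44 -0.12]
shift cm [ 0.02 -0.11 13.4 ] turn deg [ 0.1 -0.   0. ]
```

Call:
play_rows:
  targets:
    - [[0, 0, 2], [0, 0, 0], -1]
    - [[0, 0, 4], [0, 0, 0], -1]
    - [[0, 0, 6], [0, 0, 0], -1]
    - [[0, 0, 8], [0, 0, 0], -1]
    - [[0, 0, 10], [0, 0, 0], -1]
    - [[0, 0, 11.5], [0, 0, 0], -1]
    - [[0, 0, 12.5], [0, 0, 0], -1]
    - [[0, 0, 12.9], [0, 0, 0], -1]
    - [[0, 0, 12.9], [0, 0, 0], -1]
    - [[0, 0, 12.9], [0, 0, 0], -1]

```text
t: 15.55
eef_pos: [0.5098, -0.2275, 0.1429]
orientation: [0.838, 0.545, 0.001, 0.001]
ft_force: [-0.8, -0.1, -0.4]
width: 0.017
finger_force: 35.0
```

Call:
play_rows:
  targets:
    - [[0, 0, 0.2], [0, 0, 0], -1]
    - [[0, 0, 0.3], [0, 0, 0], -1]
    - [[0, 0, 0.3], [0, 0, 0], -1]
    - [[0, 0, 0.3], [0, 0, 0], -1]

```text
t: 15.88
eef_pos: [0.5091, -0.2274, 0.1388]
orientation: [0.838, 0.545, 0.0, 0.0]
ft_force: [0.8, 0.6, -1.6]
width: 0.0171
finger_force: 35.0
```

Call:
play_rows:
  targets:
    - [[0, 0, 0.1], [0, 0, 0], -1]
    - [[0, 0, 0.15], [0, 0, 0], -1]
    - [[0, 0, 0.15], [0, 0, 0], -1]
    - [[0, 0, 0.15], [0, 0, 0], -1]

```text
t: 16.22
eef_pos: [0.5093, -0.2274, 0.1384]
orientation: [0.838, 0.545, 0.0, 0.001]
ft_force: [-3.5, 1.1, 9.6]
width: 0.0172
finger_force: 35.1
```

The collar is on the rim (10 N up). I ease off 1 mm and open.

Call:
play_rows:
  targets:
    - [[0, 0, -0.1], [0, 0, 0], -1]
    - [[0, 0, -0.1], [0, 0, 0], -0.5]
    - [[0, 0, -0.1], [0, 0, 0], -0.3]
    - [[0, 0, -0.1], [0, 0, 0], 0]
    - [[0, 0, -0.1], [0, 0, 0], 0.3]
    - [[0, 0, -0.1], [0, 0, 0], 0.3]
    - [[0, 0, -0.1], [0, 0, 0], 0.3]
    - [[0, 0, -0.1], [0, 0, 0], 0.3]
  grip_force: 10

```text
t: 16.88
eef_pos: [0.5089, -0.2273, 0.1379]
orientation: [0.839, 0.545, 0.0, -0.0]
ft_force: [1.2, 0.1, -0.7]
width: 0.0523
finger_force: 0.0
```

Call:
play_rows:
  targets:
    - [[0, 0, -2], [0, 0, 0], 0.3]
    - [[0, 0, -4], [0, 0, 0], 0.3]
    - [[0, 0, -7], [0, 0, 0], 0.3]
    - [[0, 0, -10], [0, 0, 0], 0.3]
    - [[0, 0, -13], [0, 0, 0], 0.3]
    - [[0, 0, -16], [0, 0, 0], 0.3]
    - [[0, 0, -16], [0, 0, 0], 0.3]
    - [[0, 0, -16], [0, 0, 0], 0.3]

```text
t: 17.55
eef_pos: [0.5098, -0.2275, 0.2997]
orientation: [0.838, 0.545, 0.001, 0.001]
ft_force: [-0.0, 0.5, -1.0]
width: 0.0569
finger_force: 0.0
```

```bash
python3 - <<'E'
from h import *
s=pose()
S=manip.get_image("side");cv2.imwrite("pics/end.png",cv2.resize(S["img"][100:200,310:410],(500,500),interpolation=cv2.INTER_CUBIC)[...,::-1])
E
```

```text
t 17.55 pos [ 0.5098 -0.2275  0.2997] z [ 0.0031 -0.0014 -1.    ] F [-0.    0.45 -0.98] w 0.0569 q [ 0.65  0.13 -0.34  1.52  0.04  1.5  -0.11]
```

View pics/end.png

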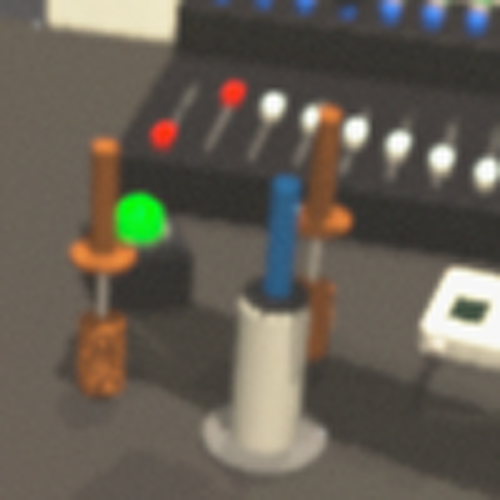

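The brush stands upright with its collar on the rim (crop (275,295)), and the gripper is clear.

```bash
python3 -c "
from workcell import manip
print(manip.hand_in())"
```

```text
the job is handed in; nothing more can be done
None
```

I scrubbed the torch tube with three full strokes, set the brush back upright on its collar in the stand, and handed the job in at about 17.6 s; no verdict was shown. Each press read about 4 N, roughly 7 mm of spring travel.

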